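# Find the thread hand of the espresso machine's boiler cap and hold it off

## Robot

A 6-joint arm with a two-finger parallel gripper is mounted at the origin on the work surface. World frame = base frame: x ahead of the robot, y to its left, z up, the work surface at z = 0. Lengths are in m, angles in degrees, forces in N, time in s.
With the tool pointing down it reaches from about 0.35 to 0.875 m from the base axis. Payload 4.2 kg.
Tool frame: the origin (TCP) lies on the centre line of the jaws, within the pads' length; the fingertips stand 11 mm ahead of it and the grasp point (between the pads) lies 8 mm behind it; y points along the fingers, z is the direction in which the jaws open and shut, and the axes are right-handed (so a half turn about y gives the same grasp; the last joint's range is limited). The gripper opens to 87 mm and grips with 3 to 60 N. Pads are 19 mm wide; open, the fingers measure 117 mm over their backs; the gripper's body (75 mm by 190 mm) begins 51 mm behind the grasp point.
Start: joints at [86.837, 22.042, 0.453, 0, -68.411, -14.817], TCP at [0.193, 0.594, 0.234] pointing down, gripper open.
Joint ranges: [-179.83, 179.83], [-69.29, 118.12], [-61.27, 80.66], [-181.25, 117.63], [-171.15, -9.14], [-177.46, 177.46]. Speed limits (degrees/s): [159.86, 159.86, 180, 180, 180, 180].

## Interface

Orientations are given as a 3x3 rotation matrix whose columns are the frame's x, y, z axes.
In Python, from station import r, optics gives the robot as it stands. The module is installed in compiled form; this text tells all that it offers.
- The arm moves only by the tool step_arm, never from a script. Its argument "moves" is a list that holds one entry, the list of rows, each a list of 7 numbers: the turn, a rotation vector about the tool's x, y, z in rad, then the shift along the tool's x, y, z in cm, then the opening in per cent of the stroke, from 0 (shut) to 100 (fully open). A call has exactly 5 rows; each row is the pose to reach, as a shift and turn from the pose commanded when the call began, along the tool's axes at that moment; what a row does not reach only later rows make up. A row lasts 1/12 s, in which the tool goes at most 41.7 mm and 7.16 degrees, less where a joint would pass 70% of its speed; a pose out of reach is approached as far as the arm can. A call with a gripper value outside its range is refused whole. The fingers move at their own pace and stop on an object; the grip force is fixed at half the most. Time passes only in rows, so rows that repeat a pose let the fingers close, or fill a call up. It gives the time, the measured TCP pose, the force and the opening at its end, in the units of the state.
- r.sense(): the state, without advancing time (a new reading comes with each control period).
- optics.capture(name): name is "side" or "top" or "wrist"; returns a dict with "image" (420x560x3 uint8, red, green, blue), "fov_y" (degrees; the focal length in pixels is half the picture's height over the tangent of half this angle, whatever the lens; pixels are square), "cx", "cy" (the principal point, pixels), "cam_to_world" (4x4, takes a point from camera to world coordinates). Camera axes: x right, y down, z forward; pixel columns grow to the right and rows downward; lengths in m; the calibration is good to about 2 mm. A picture is of the moment at which its call begins. There is no depth.
- r.finish_job(): hands the job in, once; it reports no verdict.
The state is a dict: "time_s": time; "joints": joint angles; "joint_velocities": joint speeds; "effort": joint torques, N m; "tcp_pos": TCP position; "ee_rot": TCP orientation; "wrist_force": force on the tool from outside, world axes, zero at the start; "moment": the same for the moment, N m; "gripper_width": opening from 0.0 (shut) to 1.0 (fully open).
Only numpy, scipy, OpenCV 4.12 (cv2) and the standard library are available. Lean on these libraries where they do the work, as an engineer would, in place of code of your own. Each camera call takes 0.05 s, during which the arm holds its last target.

## Task

Get the espresso machine ready for descaling: first stand the white descaler bottle upright on the counter in the middle of the gap between the machine's left side and the steel jug, in line with the jug, and let go of it. Then take off the black boiler cap on top of the machine: it bears no mark and its short thread may be left- or right-handed, so try loosening it one way and, if it will not come, the other. Finish while still holding the cap level in the gripper, lifted a few centimetres clear of the top of its neck, so that a colleague can pour; leave the jug, the mug and the tea tin where they stand.

Things in the scene. Friction and masses are not known exactly. Their poses are not given: they have to be found in the camera images.
- machine: Black and steel espresso machine, fixed, 240 x 240 mm; origin: centre of its underside, front towards own -x. Left side: flat face at own y = 0.120, x -0.12 to 0.12. Top deck 205 mm high; at y below -0.029 a control head rises to 240 mm. Filter handle juts out in front to x -0.21, y -0.06, 84-112 mm high. Boiler neck on the deck at x -0.030, y 0.050, 19 mm tall, hidden by the cap.
- neck (a point): Centre of the top of the brass boiler neck, 224 mm above the counter, on the upright axis of the seated cap; axes as the machine's. Its three-start thread is of unknown hand: the tightening way the cap meets a hard stop within 20 degrees of its start; the loosening way it turns without rising, is free to lift from 58 degrees past that tight stop on, and near 77 degrees meets a stop, still free.
- cap: Black ribbed round boiler cap, 48 mm diameter, 44 mm tall, about 0.11 kg, steel disc on top; origin at the centre of its underside, own z up. Screwed down, its origin is 205 mm above the counter (18.5 mm below neck). Any grip yaw will do. The thread holds it down rigidly against any pull until it has been turned free (see neck); the turn itself is easy.
- bottle: White descaler bottle with blue label and blue cap, standing: round body 52 mm in diameter up to 85 mm height, then a shoulder and a 28 mm cap, 115 mm tall in all, about 0.3 kg; origin at the centre of its underside, own z up.
- jug: Small steel measuring jug, outer diameter 72 mm, 85 mm tall, standing 330 to 360 mm left of the machine's centre line with its handle on the side away from the machine; origin at the centre of its underside, own y towards its handle and own x along the machine's depth (as the machine's axes). Leave it.
- tin: Green and silver tea tin, 74 mm diameter, 110 mm tall, to the right of the machine; origin at the centre of its underside. Leave it.
- mug: White mug, 78 mm diameter, 92 mm tall, in front of the machine on the right; origin at the centre of its underside. Leave it.
There are look-alikes about, which are no part of the job. What is shaped like the bottle but purple is not meant.

How it is judged (in metres and radians):
On the way, in this order (a step that is already met when the one before it is completed fails the run):
1. the descaler bottle stands released and still in the middle of the gap between machine and jug (x of bottle in the frame of jug between -0.03 and 0.03 m and y of bottle in the frame of jug below -0.092 m and y of bottle in the frame of machine above 0.176 m and height (world z) of bottle below 0.006 m and angle between bottle's own z axis and vertical below 0.1 rad and linear speed of bottle below 0.02 m/s and contact force between the fingers and bottle below 0.1 N), for 0.2 s.
2. the cap is free of its thread and lifted at least 12 mm in the fingers (z of cap in the frame of neck above -0.0065 m and contact force between the fingers and cap above 1 N), for 0.1 s.
At the end, for the whole second after the job is handed in: Cap gripped, still, tilted under 17 deg, underside 15 mm or more above the neck top, touching no other thing; bottle upright, released, centre within 30 mm of the jug's line, 92 mm or more from the jug's centre, 56 mm or more from the machine; jug, tin, mug within 15 mm of their starts (z of cap in the frame of neck above 0.015 m and angle between cap's own z axis and vertical below 0.3 rad and contact force between the fingers and cap above 1 N and contact force between cap and machine below 0.05 N and contact force between cap and bottle below 0.05 N and contact force between cap and jug below 0.05 N and contact force between cap and tin below 0.05 N and linear speed of cap below 0.03 m/s and x of bottle in the frame of jug between -0.03 and 0.03 m and y of bottle in the frame of jug below -0.092 m and y of bottle in the frame of machine above 0.176 m and height (world z) of bottle below 0.006 m and angle between bottle's own z axis and vertical below 0.1 rad and contact force between the fingers and bottle below 0.1 N and distance of each of jug, tin, mug from where it was at the start of the episode below 0.015 m); the arm keeps its last pose, push and grip.
It fails at once if the bottle is knocked over or tipped by more than 35 degrees (angle between bottle's own z axis and vertical above 0.6 rad).
It fails at once if the jug, the tin or the mug is moved by more than 15 mm (distance of any of jug, tin, mug from where it was at the start of the episode above 0.015 m).
It fails at once if the cap is dropped from the machine (height (world z) of cap below 0.17 m).
It also fails if it takes over 64 s, if anything falls off the work surface, if the arm or the gripper's body presses on something with over 40 N, if the wrist force passes 120 N, or if a joint passes its speed limit or range.

## Working session

There is one attempt and no reset: what is moved stays moved. The work goes in short steps, Python scripts to look and compute and a tool call to move; the robot and the scene stay as the last step left them, time stands still between calls to the robot, and variables do not carry over. Pictures are saved under pics/ and viewed, and the job is handed in when it is done.

Besides the shell and the picture viewer there is one more tool, called after "Call:" by a JSON object that holds its "fn" and its "kwargs". step_arm: Moves the arm, as the interface text tells. Its arguments: {"type":"object","properties":{"moves":{"type":"array"}},"required":["moves"]}

```bash
mkdir -p pics; python3 - <<'E'
from station import r, optics
import cv2, numpy as np, pickle
s=r.sense()
for k,v in s.items(): print(k,np.round(v,3).tolist())
d={}
for n in ("side","top","wrist"):
    c=optics.capture(n); d[n]=c
    cv2.imwrite(f"pics/{n}0.png",c["image"][:,:,::-1])
    print(n,c["fov_y"],c["cx"],c["cy"],np.round(c["cam_to_world"],3).tolist(), c.keys())
pickle.dump(d,open("c0.pkl","wb"))
E
```

```text
time_s 0.0
joints [86.838, 22.091, 0.379, -0.03, -68.411, -14.816]
joint_velocities [0.027, -0.04, 0.061, -0.021, 0.021, -0.004]
effort [0.001, -39.067, 18.74, 4.22, 0.011, -0.0]
tcp_pos [0.193, 0.594, 0.232]
ee_rot [[-0.951, -0.001, -0.309], [0.309, -0.002, -0.951], [-0.0, -1.0, 0.002]]
wrist_force [-0.498, 0.15, 0.006]
moment [0.018, -0.008, -0.018]
gripper_width 1.0
side 56.17147649102941 283.75649947876286 210.1471430092089 [[0.996, -0.064, 0.068, 0.442], [-0.093, -0.731, 0.676, -0.616], [0.006, -0.68, -0.733, 0.808], [0.0, 0.0, 0.0, 1.0]] dict_keys(['image', 'fov_y', 'cx', 'cy', 'cam_to_world'])
top 46.38520676800246 268.3075102317289 210.27933163718848 [[0.024, -0.993, 0.112, 0.378], [-1.0, -0.026, -0.01, -0.024], [0.013, -0.111, -0.994, 1.25], [0.0, 0.0, 0.0, 1.0]] dict_keys(['image', 'fov_y', 'cx', 'cy', 'cam_to_world'])
wrist 62.92581416228791 280.28718644688536 204.40861330597795 [[-0.309, -0.906, -0.289, 0.273], [-0.951, 0.295, 0.091, 0.568], [0.003, 0.304, -0.953, 0.384], [0.0, 0.0, 0.0, 1.0]] dict_keys(['image', 'fov_y', 'cx', 'cy', 'cam_to_world'])
```

View pics/side0.png

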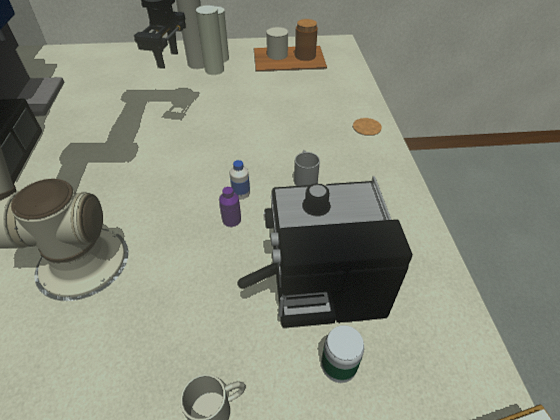

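View pics/top0.png

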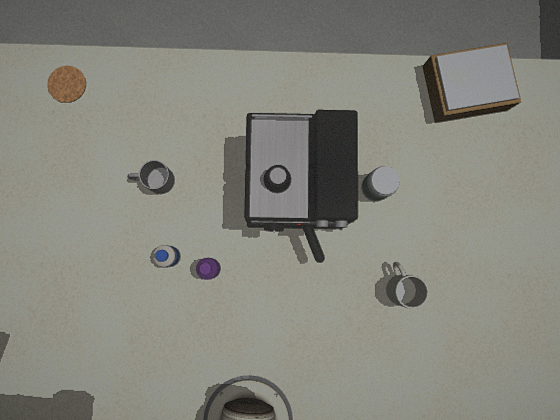

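View pics/wrist0.png

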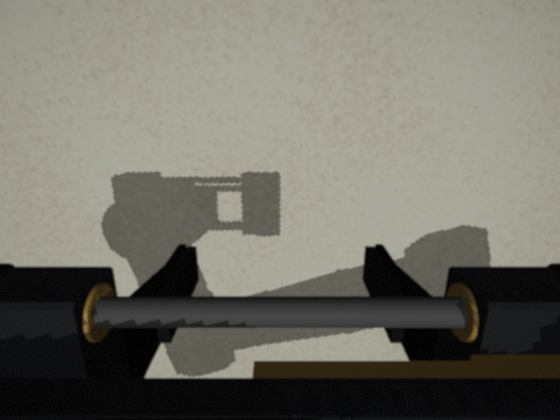

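Top view: bottle's blue cap at (162,256), jug (155,176), purple decoy (207,268), boiler cap (277,178), machine deck from about (247,113) to (357,225), tin (381,182), mug (407,292). Now I'll measure these.

```bash
cat > h.py <<'E'
import numpy as np, cv2
def K(c):
    f=c["image"].shape[0]/2/np.tan(np.radians(c["fov_y"]/2)); return f,c["cx"],c["cy"]
def ray(c,u,v):
    f,cx,cy=K(c); T=np.array(c["cam_to_world"]); d=T[:3,:3]@np.array([(u-cx)/f,(v-cy)/f,1.]); return T[:3,3],d
def onz(c,u,v,z):
    o,d=ray(c,u,v); return o+d*(z-o[2])/d[2]
def proj(c,p):
    f,cx,cy=K(c); T=np.array(c["cam_to_world"]); q=T[:3,:3].T@(np.array(p)-T[:3,3]); return np.array([f*q[0]/q[2]+cx,f*q[1]/q[2]+cy])
def tri(c1,p1,c2,p2):
    o1,d1=ray(c1,*p1);o2,d2=ray(c2,*p2)
    A=np.stack([d1,-d2],1);t=np.linalg.lstsq(A,o2-o1,rcond=None)[0]
    a=o1+d1*t[0];b=o2+d2*t[1];return (a+b)/2,np.linalg.norm(a-b)
E
python3 - <<'E'
import pickle
from h import *
d=pickle.load(open("c0.pkl","rb"))
im=d["top"]["image"]; cv2.imwrite("pics/t1.png",cv2.resize(im[95:305,110:430],None,fx=2.5,fy=2.5,interpolation=cv2.INTER_CUBIC)[:,:,::-1])
im=d["side"]["image"]; cv2.imwrite("pics/s1.png",cv2.resize(im[140:340,200:430],None,fx=3,fy=3,interpolation=cv2.INTER_CUBIC)[:,:,::-1])
for n in("top","side"):
    im=d[n]["image"]; hsv=cv2.cvtColor(im,cv2.COLOR_RGB2HSV)
    m=cv2.inRange(hsv,(100,120,60),(122,255,255))
    k,l,st,ce=cv2.connectedComponentsWithStats(m)
    for i in range(1,k):
        if st[i,4]>8: print(n,st[i],ce[i])
E
```

```text
top [156 250  12  11 106] [161.1509434  255.09433962]
side [234 161   9   6  48] [237.85416667 163.41666667]
```

View pics/t1.png

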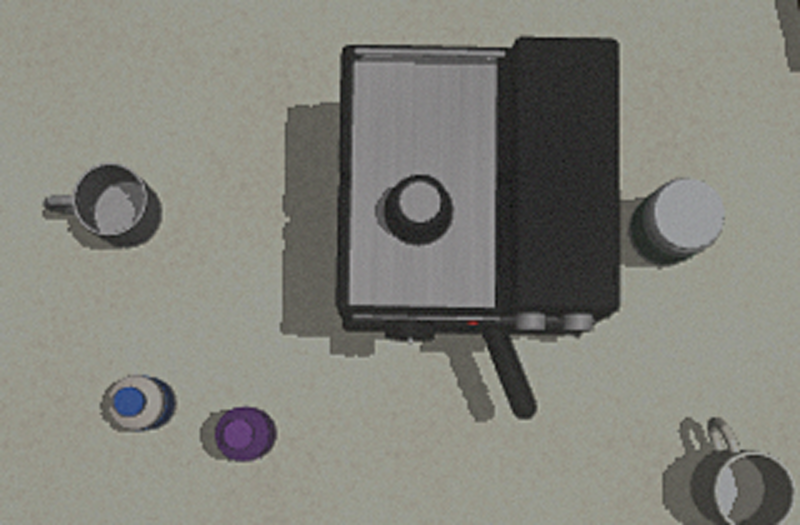

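View pics/s1.png

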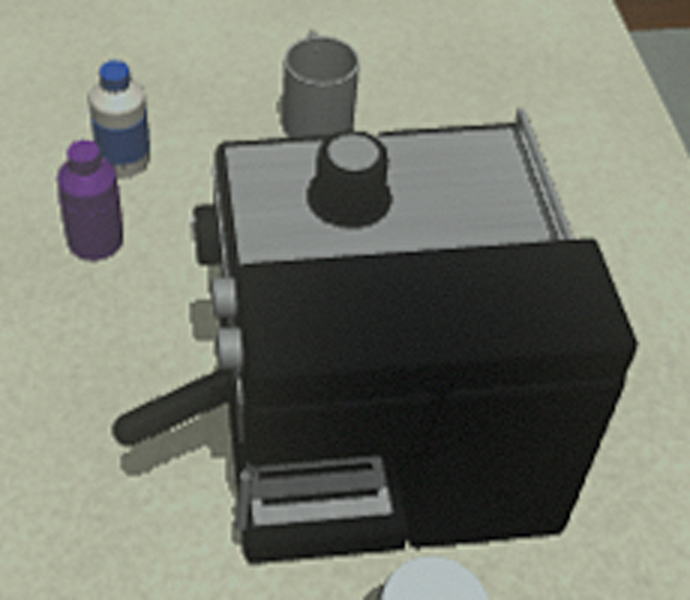

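```bash
python3 - <<'E'
import pickle
from h import *
d=pickle.load(open("c0.pkl","rb")); t,s=d["top"],d["side"]
a=lambda u,v:(u/2.5+110,v/2.5+95)
b=lambda u,v:(u/3+200,v/3+140)
def show(n,pt,ps,z):
    o=n
    if pt: print(n,"top",onz(t,*pt,z).round(4))
    if ps: print(n,"side",onz(s,*ps,z).round(4))
    if pt and ps: print(n,"tri",[np.round(x,4) for x in tri(t,pt,s,ps)])
show("bottlecap",(161.2,255.1),b(114,65),.115)
show("jug",a(111,200),b(320,61),.085)
show("disc",a(419,201),b(356,153),.249)
show("cap base",a(418,211),b(350,196),.205)
show("BL",a(343,47),b(522,125),.205)
show("FL",a(344,311),b(219,145),.205)
show("headBL",a(514,38),b(596,241),.24)
show("headBR",a(618,40),b(635,344),.24)
show("headFR",a(618,308),None,.24)
show("purple",a(239,433),b(86,149),.115)
show("tin",a(685,214),None,.11)
show("mug",a(753,487),None,.092)
E
```

```text
bottlecap top [0.3957 0.2084 0.115 ]
bottlecap side [0.3991 0.2124 0.115 ]
bottlecap tri [array([0.3975, 0.2078, 0.1187]), np.float64(0.0037)]
jug top [0.5874 0.2401 0.085 ]
jug side [0.5913 0.2373 0.085 ]
jug tri [array([0.59  , 0.2409, 0.0817]), np.float64(0.004)]
disc top [ 0.5639 -0.0516  0.249 ]
disc side [ 0.5688 -0.0537  0.249 ]
disc tri [array([ 0.5668, -0.0518,  0.2467]), np.float64(0.0049)]
cap base top [ 0.5633 -0.0521  0.205 ]
cap base side [ 0.568 -0.052  0.205]
cap base tri [array([ 0.5657, -0.0522,  0.2049]), np.float64(0.0047)]
BL top [0.7073 0.0169 0.205 ]
BL side [0.7072 0.0093 0.205 ]
BL tri [array([0.7101, 0.0172, 0.1973]), np.float64(0.0009)]
FL top [0.4749 0.0093 0.205 ]
FL side [0.4799 0.0076 0.205 ]
FL tri [array([0.4776, 0.0094, 0.2029]), np.float64(0.005)]
headBL top [ 0.7082 -0.1294  0.24  ]
headBL side [ 0.7121 -0.138   0.24  ]
headBL tri [array([ 0.7137, -0.1308,  0.2311]), np.float64(0.0049)]
headBR top [ 0.709 -0.218  0.24 ]
headBR side [ 0.7115 -0.2199  0.24  ]
headBR tri [array([ 0.711 , -0.2187,  0.2381]), np.float64(0.0026)]
headFR top [ 0.4799 -0.219   0.24  ]
purple top [0.3682 0.1052 0.115 ]
purple side [0.3741 0.1056 0.115 ]
purple tri [array([0.3711, 0.1056, 0.1147]), np.float64(0.0058)]
tin top [ 0.5839 -0.3072  0.11  ]
mug top [ 0.3295 -0.3751  0.092 ]
```

Call:
{"fn": "step_arm", "kwargs": {"moves": [[[0,-0.6,0,-15.6,1.5,15.2,100],[0,-0.6,0,-15.6,1.5,15.2,100],[0,-0.6,0,-15.6,1.5,15.2,100],[0,-0.6,0,-15.6,1.5,15.2,100],[0,-0.6,0,-15.6,1.5,15.2,100]]]}}

```text
time_s: 0.57
tcp_pos: [0.2901, 0.4086, 0.2189]
ee_rot: [[-0.957, -0.0, 0.289], [-0.289, -0.0, -0.957], [0.0, -1.0, 0.0]]
wrist_force: [1.6, 0.2, -0.2]
gripper_width: 0.998
```

```bash
cat > go.py <<'E'
import sys,numpy as np
from station import r
from scipy.spatial.transform import Rotation as R
def yawR(p):
    p=np.radians(p);x=np.array([np.cos(p),np.sin(p),0]);y=np.array([0,0,-1.]);return np.stack([x,y,np.cross(x,y)],1)
def st():
    s=r.sense();E=np.array(s["ee_rot"]);p=np.array(s["tcp_pos"])
    print("t",round(s["time_s"],2),"tcp",p.round(4),"yaw",np.degrees(np.arctan2(E[1,0],E[0,0])).round(2),"tilt",np.degrees(np.arccos(-E[2,1])).round(2),"j",np.round(s["joints"],1),"F",np.round(s["wrist_force"],1),"M",np.round(s["moment"],2),"w",round(float(s["gripper_width"]),3))
    return p,E
def to(x,y,z,yaw):
    p,E=st();d=E.T@(np.array([x,y,z])-p)*100
    rv=R.from_matrix(E.T@yawR(yaw)).as_rotvec()
    print("turn",rv.round(3),"shift cm",d.round(2))
if __name__=="__main__":
    a=[float(v) for v in sys.argv[1:]]
    to(*a) if a else st()
E
python3 go.py 0.397 0.2085 0.2 260
```

```text
t 0.57 tcp [0.2901 0.4086 0.2189] yaw -163.23 tilt 0.03 j [ 73.2  10.7 -17.9  -0.  -61.5  33.6] F [ 1.6  0.2 -0.2] M [-0.01 -0.09 -0.02] w 0.998
turn [-0.    -1.104  0.   ] shift cm [-4.47  1.89 22.24]
```

Call:
{"fn": "step_arm", "kwargs": {"moves": [[[0,-0.6,0,-3,1.2,13,100],[0,-0.6,0,-3,1.2,13,100],[0,-0.6,0,-3,1.2,13,100],[0,-0.6,0,-3,1.2,13,100],[0,-0.6,0,-3,1.2,13,100]]]}}

```text
time_s: 0.98
tcp_pos: [0.3557, 0.2907, 0.2067]
ee_rot: [[-0.631, -0.001, 0.775], [-0.775, -0.002, -0.631], [0.002, -1.0, 0.0]]
wrist_force: [-0.1, 1.7, 0.4]
gripper_width: 1.002
```

```bash
python3 go.py 0.397 0.2085 0.2 260
```

```text
t 0.98 tcp [0.3557 0.2907 0.2067] yaw -129.16 tilt 0.13 j [ 59.6   7.2 -24.1  -0.  -58.9  81.2] F [-0.1  1.7  0.4] M [-0.01 -0.08  0.02] w 1.002
turn [ 0.001 -0.509  0.002] shift cm [3.77 0.68 8.39]
```

Call:
{"fn": "step_arm", "kwargs": {"moves": [[[0,-0.51,0,3.8,0.6,8.4,100],[0,-0.51,0,3.8,0.6,8.4,100],[0,-0.51,0,3.8,0.6,8.4,100],[0,-0.51,0,3.8,0.6,8.4,100],[0,-0.51,0,3.8,0.6,8.4,100]]]}}

```text
time_s: 1.4
tcp_pos: [0.3963, 0.2103, 0.2009]
ee_rot: [[-0.172, -0.001, 0.985], [-0.985, -0.001, -0.172], [0.001, -1.0, -0.001]]
wrist_force: [0.3, 0.1, 1.3]
gripper_width: 0.999
```

```bash
python3 go.py 0.397 0.2085 0.2 260; python3 - <<'E'
from station import optics
import cv2,pickle
d={}
for n in("wrist","top"):
    c=optics.capture(n);d[n]=c;cv2.imwrite(f"pics/{n}1.png",c["image"][:,:,::-1])
pickle.dump(d,open("c1.pkl","wb"))
E
```

```text
t 1.4 tcp [0.3963 0.2103 0.2009] yaw -99.91 tilt 0.05 j [ 48.8   6.4 -25.9  -0.  -57.7 121.3] F [0.3 0.1 1.3] M [-0.05 -0.14 -0.05] w 0.999
turn [0.001 0.002 0.001] shift cm [0.17 0.09 0.1 ]
```

View pics/wrist1.png

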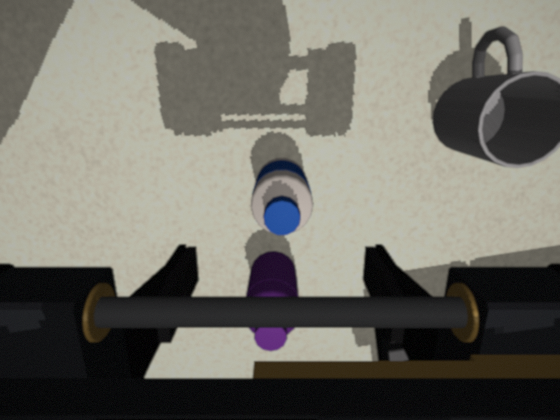

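View pics/top1.png

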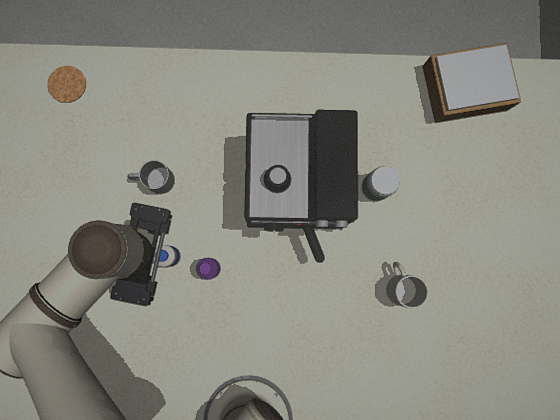

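```bash
python3 - <<'E'
import pickle
from h import *
d=pickle.load(open("c1.pkl","rb"));c=d["wrist"]
im=c["image"];m=cv2.inRange(cv2.cvtColor(im,cv2.COLOR_RGB2HSV),(100,150,100),(122,255,255))
k,l,st,ce=cv2.connectedComponentsWithStats(m)
for i in range(1,k):
    if st[i,4]>50: print(st[i],ce[i],onz(c,*ce[i],.115))
print(np.round(c["cam_to_world"],3).tolist())
print(proj(c,[.397,.2085,.115]))
E
```

```text
[265 201  34  34 918] [281.52614379 216.93899782] [0.39695827 0.20846142 0.115     ]
[[0.985, -0.164, -0.053, 0.411], [-0.172, -0.938, -0.3, 0.293], [-0.001, 0.305, -0.952, 0.352], [0.0, 0.0, 0.0, 1.0]]
[281.57312408 216.88111343]
```

Call:
{"fn": "step_arm", "kwargs": {"moves": [[[0,0,0,0.2,3,0.1,100],[0,0,0,0.2,6,0.1,100],[0,0,0,0.2,9,0.1,100],[0,0,0,0.2,11.5,0.1,100],[0,0,0,0.2,13.7,0.1,100]]]}}

```text
time_s: 1.92
tcp_pos: [0.3962, 0.2094, 0.0627]
ee_rot: [[-0.175, -0.001, 0.984], [-0.984, -0.001, -0.175], [0.001, -1.0, -0.001]]
wrist_force: [-0.4, 0.8, -0.4]
gripper_width: 0.999
```

```bash
python3 go.py 0.397 0.2085 0.063 260
```

```text
t 1.92 tcp [0.3962 0.2094 0.0627] yaw -100.11 tilt 0.07 j [ 48.7  17.6 -36.3  -0.  -36.1 121.2] F [-0.4  0.8 -0.4] M [-0.06 -0.18  0.01] w 0.999
turn [ 0.001 -0.002  0.001] shift cm [ 0.07 -0.03  0.09]
```

Call:
{"fn": "step_arm", "kwargs": {"moves": [[[0,0,0,0.1,0,0.1,50],[0,0,0,0.1,0,0.1,30],[0,0,0,0.1,0,0.1,20],[0,0,0,0.1,0,0.1,20],[0,0,0,0.1,0,0.1,20]]]}}

```text
time_s: 2.33
tcp_pos: [0.3983, 0.2093, 0.0657]
ee_rot: [[-0.174, 0.002, 0.985], [-0.985, 0.002, -0.174], [-0.003, -1.0, 0.002]]
wrist_force: [-0.7, -0.4, 0.3]
gripper_width: 0.703
```

```bash
python3 go.py 0.397 0.2085 0.063 260
```

```text
t 2.33 tcp [0.3983 0.2093 0.0657] yaw -100.04 tilt 0.19 j [ 48.5  17.3 -36.1   0.  -36.4 121.4] F [-0.7 -0.4  0.3] M [-0.07 -0.06 -0.02] w 0.703
turn [-0.002 -0.001 -0.003] shift cm [ 0.1   0.27 -0.12]
```

Call:
{"fn": "step_arm", "kwargs": {"moves": [[[0,0,0,0,0,0,20],[0,0,0,0,0,0,20],[0,0,0,0,0,0,20],[0,0,0,0,0,0,20],[0,0,0,0,0,0,20]]]}}

```text
time_s: 2.75
tcp_pos: [0.3978, 0.2089, 0.0652]
ee_rot: [[-0.174, 0.001, 0.985], [-0.985, 0.001, -0.174], [-0.001, -1.0, 0.001]]
wrist_force: [-3.7, 0.8, 6.0]
gripper_width: 0.589
```

```bash
python3 go.py 0.397 0.2085 0.063 260
```

```text
t 2.75 tcp [0.3978 0.2089 0.0652] yaw -100.03 tilt 0.07 j [ 48.5  17.4 -36.1  -0.  -36.4 121.4] F [-3.7  0.8  6. ] M [0.16 0.9  0.02] w 0.589
turn [-0.001 -0.    -0.001] shift cm [ 0.05  0.22 -0.07]
```

Call:
{"fn": "step_arm", "kwargs": {"moves": [[[0,0,0,0,-0.5,0,20],[0,0,0,0,-1.2,0,20],[0,0,0,0,-2,0,20],[0,0,0,0,-2.6,0,20],[0,0,0,0,-3,0,20]]]}}

```text
time_s: 3.17
tcp_pos: [0.3979, 0.2086, 0.0952]
ee_rot: [[-0.174, 0.001, 0.985], [-0.985, 0.001, -0.174], [-0.001, -1.0, 0.001]]
wrist_force: [-0.3, 0.2, -3.9]
gripper_width: 0.586
```

```bash
python3 go.py 0.589 0.111 0.095 260
```

```text
t 3.17 tcp [0.3979 0.2086 0.0952] yaw -100.05 tilt 0.07 j [ 48.5  14.5 -34.2   0.  -41.2 121.4] F [-0.3  0.2 -3.9] M [-0.05 -0.1   0.04] w 0.586
turn [-0.001 -0.001 -0.001] shift cm [ 6.28  0.03 20.52]
```

Call:
{"fn": "step_arm", "kwargs": {"moves": [[[0,0,0,0.4,0,1.3,20],[0,0,0,1.1,0,3.5,20],[0,0,0,1.9,0,6,20],[0,0,0,2.7,0,8.8,20],[0,0,0,3.5,0,11.5,20]]]}}

```text
time_s: 3.58
tcp_pos: [0.5057, 0.1533, 0.0945]
ee_rot: [[-0.174, -0.0, 0.985], [-0.985, 0.0, -0.174], [-0.0, -1.0, -0.0]]
wrist_force: [1.3, 0.8, -3.9]
gripper_width: 0.589
```

Call:
{"fn": "step_arm", "kwargs": {"moves": [[[0,0,0,0.8,0,2.7,20],[0,0,0,1.6,0,5,20],[0,0,0,2.2,0,7,20],[0,0,0,2.6,0,8.4,20],[0,0,0,2.8,0,9,20]]]}}

```text
time_s: 4.0
tcp_pos: [0.5901, 0.1096, 0.0939]
ee_rot: [[-0.176, 0.0, 0.984], [-0.984, -0.0, -0.176], [0.0, -1.0, 0.0]]
wrist_force: [0.6, -0.1, -4.0]
gripper_width: 0.589
```

```bash
python3 go.py 0.589 0.111 0.067 260;  python3 - <<'E'
from station import optics
import cv2,pickle
d={}
for n in("wrist","top","side"):
    c=optics.capture(n);d[n]=c;cv2.imwrite(f"pics/{n}2.png",c["image"][:,:,::-1])
pickle.dump(d,open("c2.pkl","wb"))
E
```

```text
t 4.0 tcp [0.5901 0.1096 0.0939] yaw -100.15 tilt 0.02 j [ 26.   27.1 -13.4   0.  -49.5 143.9] F [ 0.6 -0.1 -4. ] M [-0.07 -0.14 -0.01] w 0.589
turn [-0.    -0.003  0.   ] shift cm [-0.12  2.69 -0.14]
```

View pics/wrist2.png

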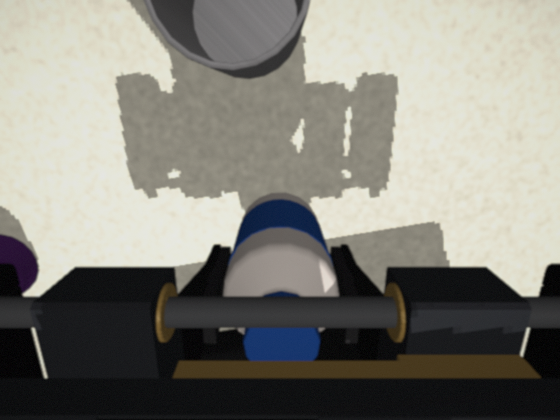

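View pics/side2.png

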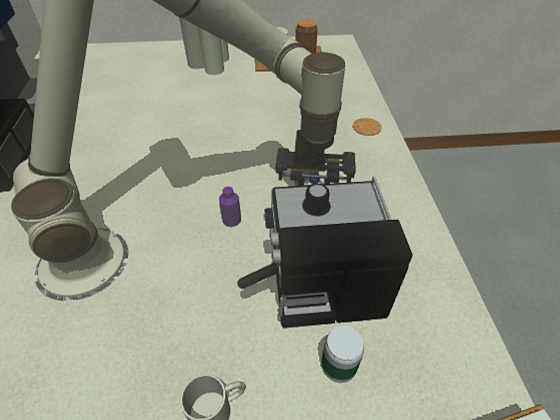

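View pics/top2.png

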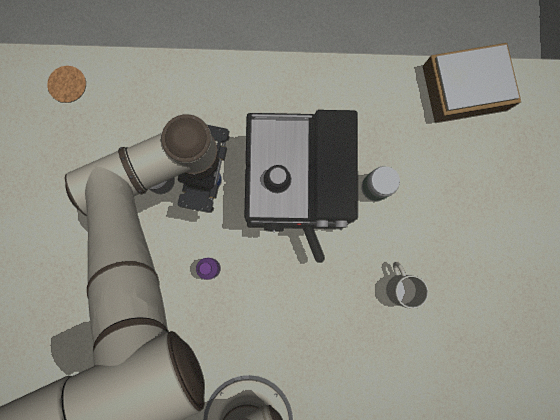

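Call:
{"fn": "step_arm", "kwargs": {"moves": [[[0,0,0,0,1,0,20],[0,0,0,0,1.8,0,20],[0,0,0,0,2.4,0,20],[0,0,0,0,2.7,0,20],[0,0,0,0,2.8,0,20]]]}}

```text
time_s: 4.57
tcp_pos: [0.5876, 0.1107, 0.0654]
ee_rot: [[-0.174, -0.002, 0.985], [-0.985, -0.001, -0.174], [0.001, -1.0, -0.002]]
wrist_force: [-0.1, 0.5, -3.4]
gripper_width: 0.589
```

```bash
python3 go.py 0.589 0.111 0.0652 260
```

```text
t 4.57 tcp [0.5876 0.1107 0.0654] yaw -100.0 tilt 0.13 j [ 26.2  29.  -15.1  -0.  -46.  143.8] F [-0.1  0.5 -3.4] M [-0.04 -0.09 -0.  ] w 0.589
turn [0.002 0.    0.001] shift cm [-0.05  0.02  0.14]
```

Call:
{"fn": "step_arm", "kwargs": {"moves": [[[0,0,0,0,0.1,0,20],[0,0,0,0,0.15,0,20],[0,0,0,0,0.15,0,62],[0,0,0,0,0.15,0,66],[0,0,0,0,0.15,0,75]]]}}

```text
time_s: 4.98
tcp_pos: [0.5896, 0.1109, 0.0654]
ee_rot: [[-0.174, 0.003, 0.985], [-0.985, 0.001, -0.174], [-0.001, -1.0, 0.003]]
wrist_force: [-0.1, 0.4, -0.3]
gripper_width: 0.674
```

Call:
{"fn": "step_arm", "kwargs": {"moves": [[[0,0,0,0,0,0,100],[0,0,0,0,0,0,100],[0,0,0,0,0,0,100],[0,0,0,0,0,0,100],[0,0,0,0,0,0,100]]]}}

```text
time_s: 5.4
tcp_pos: [0.5887, 0.1107, 0.0648]
ee_rot: [[-0.174, 0.0, 0.985], [-0.985, 0.0, -0.174], [-0.0, -1.0, 0.0]]
wrist_force: [-0.1, 0.1, 1.1]
gripper_width: 0.977
```

```bash
python3 go.py 0.589 0.111 0.25 260; python3 - <<'E'
from station import optics
import cv2,pickle
c=optics.capture("wrist");cv2.imwrite(f"pics/w3.png",c["image"][:,:,::-1])
E
```

```text
t 5.4 tcp [0.5887 0.1107 0.0648] yaw -100.04 tilt 0.03 j [ 26.1  29.1 -15.1   0.  -45.8 143.8] F [-0.1  0.1  1.1] M [-0.03 -0.13 -0.04] w 0.977
turn [-0.    -0.001 -0.   ] shift cm [ -0.04 -18.52   0.03]
```

View pics/w3.png

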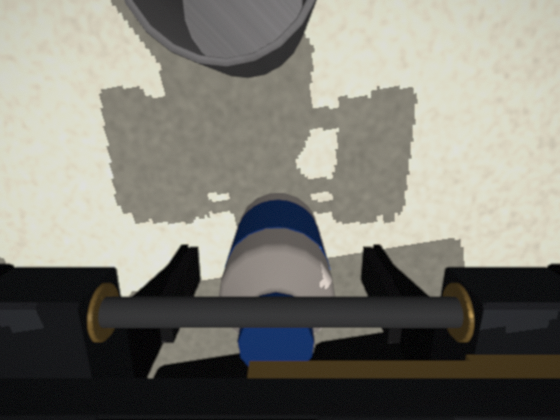

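The bottle stands upright between the open fingers (blue cap at (276,330)). Now straight up.

Call:
{"fn": "step_arm", "kwargs": {"moves": [[[0,0,0,0,-1.5,0,100],[0,0,0,0,-4,0,100],[0,0,0,0,-7.5,0,100],[0,0,0,0,-11,0,100],[0,0,0,0,-14.5,0,100]]]}}

```text
time_s: 5.87
tcp_pos: [0.5882, 0.1105, 0.2111]
ee_rot: [[-0.174, -0.0, 0.985], [-0.985, -0.0, -0.174], [0.0, -1.0, -0.0]]
wrist_force: [0.5, 0.9, 0.2]
gripper_width: 1.001
```

Call:
{"fn": "step_arm", "kwargs": {"moves": [[[0,0,0,0,-4,0,100],[0,0,0,0,-8,0,100],[0,0.12,0,0,-11,0,100],[0,0.24,0,0,-11,0,100],[0,0.36,0,0,-11,0,100]]]}}

```text
time_s: 6.28
tcp_pos: [0.5893, 0.111, 0.3229]
ee_rot: [[-0.515, 0.006, 0.857], [-0.857, 0.003, -0.515], [-0.005, -1.0, 0.004]]
wrist_force: [0.5, -1.0, -0.3]
gripper_width: 1.0
```

```bash
python3 go.py 0.566 -0.052 0.31 180; python3 - <<'E'
from station import optics
import cv2,pickle
d={}
for n in("wrist","top","side"):
    c=optics.capture(n);d[n]=c;cv2.imwrite(f"pics/{n}4.png",c["image"][:,:,::-1])
pickle.dump(d,open("c4.pkl","wb"))
E
```

```text
t 6.28 tcp [0.5893 0.111  0.3229] yaw -121.0 tilt 0.36 j [ 26.1  16.7   5.3   0.  -78.3 122.9] F [ 0.5 -1.  -0.3] M [-0.08 -0.04  0.  ] w 1.0
turn [-1.00e-03  1.03e+00 -6.00e-03] shift cm [15.17  1.23  6.39]
```

View pics/wrist4.png

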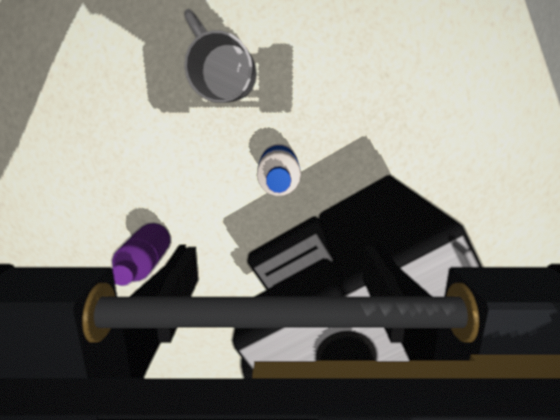

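```bash
python3 - <<'E'
import pickle
from h import *
d=pickle.load(open("c4.pkl","rb"));c=d["wrist"]
print("bottle",onz(c,278,180,.115),"jug",onz(c,221,67,.085))
E
```

```text
bottle [0.58678847 0.10987453 0.115     ] jug [0.59471446 0.23971961 0.085     ]
```

Call:
{"fn": "step_arm", "kwargs": {"moves": [[[0,0.12,0,2,0,1,100],[0,0.24,0,5,0,2,100],[0,0.36,0,8,0,3,100],[0,0.48,0,11,0,4.5,100],[0,0.6,0,14,0,6,100]]]}}

```text
time_s: 6.85
tcp_pos: [0.568, -0.0416, 0.3193]
ee_rot: [[-0.907, -0.001, 0.42], [-0.42, -0.0, -0.907], [0.001, -1.0, -0.0]]
wrist_force: [0.4, -0.6, -0.5]
gripper_width: 0.999
```

```bash
python3 go.py 0.566 -0.052 0.31 180
```

```text
t 6.85 tcp [ 0.568  -0.0416  0.3193] yaw -155.14 tilt 0.06 j [ 12.1  13.9   1.    0.  -77.2 102.7] F [ 0.4 -0.6 -0.5] M [-0.06 -0.1  -0.05] w 0.999
turn [-0.     0.434  0.001] shift cm [0.62 0.93 0.86]
```

Call:
{"fn": "step_arm", "kwargs": {"moves": [[[0,0.12,0,0.2,-0.4,0.2,100],[0,0.24,0,0.4,-0.8,0.4,100],[0,0.36,0,0.6,-1.2,0.8,100],[0,0.43,0,0.6,-1.5,0.9,100],[0,0.43,0,0.6,-1.5,0.9,100]]]}}

```text
time_s: 7.27
tcp_pos: [0.5672, -0.0516, 0.3348]
ee_rot: [[-1.0, 0.0, 0.007], [-0.007, -0.0, -1.0], [-0.0, -1.0, 0.0]]
wrist_force: [-0.2, -0.3, -0.3]
gripper_width: 1.0
```

```bash
python3 go.py 0.566 -0.052 0.31 180; python3 - <<'E'
from station import optics
import cv2,pickle
d={}
for n in("wrist",):
    c=optics.capture(n);d[n]=c;cv2.imwrite(f"pics/{n}5.png",c["image"][:,:,::-1])
pickle.dump(d,open("c5.pkl","wb"))
E
```

```text
t 7.27 tcp [ 0.5672 -0.0516  0.3348] yaw -179.63 tilt 0.02 j [ 11.1  13.5   2.7   0.  -79.1  79.3] F [-0.2 -0.3 -0.3] M [-0.04 -0.01 -0.02] w 1.0
turn [-0.     0.007 -0.   ] shift cm [0.12 2.48 0.04]
```

View pics/wrist5.png

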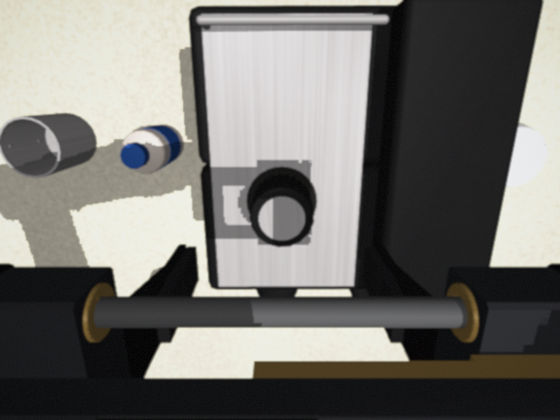

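```bash
python3 - <<'E'
import pickle
from h import *
c=pickle.load(open("c5.pkl","rb"))["wrist"]
g=cv2.cvtColor(c["image"],cv2.COLOR_RGB2GRAY)[180:255,240:330]
m=(g>90).astype(np.uint8)
k,l,st,ce=cv2.connectedComponentsWithStats(m)
for i in range(1,k):
    if st[i,4]>300: print(st[i],ce[i]+[240,180])
print(onz(c,282,217.5,.249))
E
```

```text
[   0    0   90   75 2832] [289.43573446 226.81603107]
[  18   17   47   43 1620] [280.84320988 218.0845679 ]
[ 0.56547265 -0.05312964  0.249     ]
```

Call:
{"fn": "step_arm", "kwargs": {"moves": [[[0,0,0,0.2,3,0.1,100],[0,0,0,0.2,6,0.1,100],[0,0,0,0.2,8.5,0.1,100],[0,0,0,0.2,10,0.1,100],[0,0,0,0.2,10.8,0.1,100]]]}}

```text
time_s: 7.73
tcp_pos: [0.5634, -0.0519, 0.2234]
ee_rot: [[-1.0, -0.006, 0.009], [-0.009, -0.0, -1.0], [0.006, -1.0, 0.0]]
wrist_force: [1.0, -0.1, 0.8]
gripper_width: 1.001
```

```bash
python3 go.py 0.5655 -0.0525 0.225 180
```

```text
t 7.73 tcp [ 0.5634 -0.0519  0.2234] yaw -179.49 tilt 0.34 j [ 11.1  16.9  -8.7  -0.  -64.8  79.4] F [ 1.  -0.1  0.8] M [-0.03  0.   -0.03] w 1.001
turn [-0.     0.009  0.006] shift cm [-0.21 -0.16  0.06]
```

Now close on the cap (48 mm → about 0.55).

Call:
{"fn": "step_arm", "kwargs": {"moves": [[[0,0,0,-0.1,-0.1,0,70],[0,0,0,-0.1,-0.1,0,40],[0,0,0,-0.1,-0.1,0,20],[0,0,0,-0.1,-0.1,0,20],[0,0,0,-0.1,-0.1,0,20]]]}}

```text
time_s: 8.15
tcp_pos: [0.5666, -0.052, 0.2289]
ee_rot: [[-1.0, 0.002, 0.006], [-0.006, 0.0, -1.0], [-0.002, -1.0, -0.0]]
wrist_force: [-0.2, -0.9, -0.5]
gripper_width: 0.701
```

Call:
{"fn": "step_arm", "kwargs": {"moves": [[[0,0,0,0,0,0,20],[0,0,0,0,0,0,20],[0,0,0,0,0,0,20],[0,0,0,0,0,0,20],[0,0,0,0,0,0,20]]]}}

```text
time_s: 8.57
tcp_pos: [0.5662, -0.0521, 0.2282]
ee_rot: [[-1.0, 0.001, 0.006], [-0.006, -0.0, -1.0], [-0.001, -1.0, 0.0]]
wrist_force: [0.0, 0.8, 3.2]
gripper_width: 0.538
```

```bash
python3 go.py 0.5655 -0.0525 0.225 180
```

```text
t 8.57 tcp [ 0.5662 -0.0521  0.2282] yaw -179.67 tilt 0.04 j [ 11.1  16.8  -8.2   0.  -65.   79.3] F [0.  0.8 3.2] M [0.01 0.24 0.02] w 0.538
turn [-0.     0.006 -0.001] shift cm [0.07 0.32 0.04]
```

Call:
{"fn": "step_arm", "kwargs": {"moves": [[[0,-0.08,0,0,0,0,20],[0,-0.16,0,0,0,0,20],[0,-0.24,0,0,0,0,20],[0,-0.32,0,0,0,0,20],[0,-0.4,0,0,0,0,20]]]}}

```text
time_s: 8.98
tcp_pos: [0.5665, -0.0521, 0.2282]
ee_rot: [[-0.917, 0.001, 0.398], [-0.398, -0.0, -0.917], [-0.001, -1.0, 0.001]]
wrist_force: [0.1, 0.6, 2.0]
gripper_width: 0.541
```

```bash
python3 go.py 0.5655 -0.0525 0.225 200
```

```text
t 8.98 tcp [ 0.5665 -0.0521  0.2282] yaw -156.53 tilt 0.07 j [ 11.1  16.8  -8.2   0.  -65.  102.4] F [0.1 0.6 2. ] M [-0.   -0.01 -0.01] w 0.541
turn [-0.001  0.061 -0.001] shift cm [0.1  0.32 0.  ]
```

Call:
{"fn": "step_arm", "kwargs": {"moves": [[[0,-0.08,0,0,0,0,20],[0,-0.16,0,0,0,0,20],[0,-0.24,0,0,0,0,20],[0,-0.3,0,0,0,0,20],[0,-0.35,0,0,0,0,20]]]}}

```text
time_s: 9.4
tcp_pos: [0.5664, -0.0521, 0.2282]
ee_rot: [[-0.726, 0.001, 0.688], [-0.688, -0.0, -0.726], [-0.001, -1.0, 0.001]]
wrist_force: [0.0, 0.0, 2.2]
gripper_width: 0.54
```

```bash
python3 go.py 0.5655 -0.0525 0.225 220; python3 - <<'E'
from station import optics
import cv2
c=optics.capture("wrist");cv2.imwrite(f"pics/w6.png",c["image"][:,:,::-1])
E
```

```text
t 9.4 tcp [ 0.5664 -0.0521  0.2282] yaw -136.54 tilt 0.07 j [ 11.1  16.8  -8.2   0.  -65.  122.4] F [0.  0.  2.2] M [-0.03 -0.   -0.01] w 0.54
turn [-0.001  0.06  -0.001] shift cm [ 0.1   0.32 -0.03]
```

View pics/w6.png

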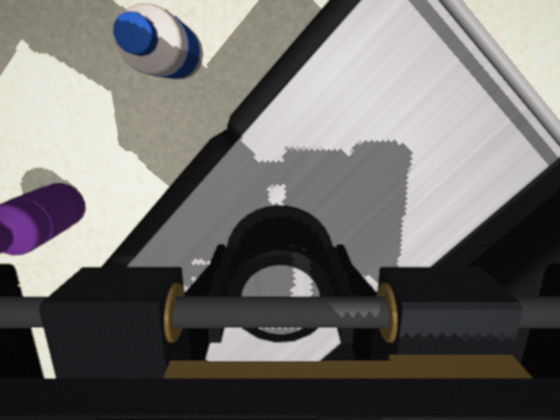

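Gripped squarely (cap disc at (280,298)); 43° turned without resistance, so this is the loosening way.

Call:
{"fn": "step_arm", "kwargs": {"moves": [[[0,-0.07,0,0,0,0,20],[0,-0.14,0,0,0,0,20],[0,-0.2,0,0,0,0,20],[0,-0.25,0,0,0,0,20],[0,-0.29,0,0,0,0,20]]]}}

```text
time_s: 9.87
tcp_pos: [0.5665, -0.0521, 0.2282]
ee_rot: [[-0.5, 0.001, 0.866], [-0.866, -0.0, -0.5], [-0.001, -1.0, 0.001]]
wrist_force: [-0.9, 1.0, 1.9]
gripper_width: 0.541
```

```bash
python3 go.py 0.5655 -0.0525 0.225 220
```

```text
t 9.87 tcp [ 0.5665 -0.0521  0.2282] yaw -120.02 tilt 0.07 j [ 11.1  16.8  -8.2   0.  -65.  138.9] F [-0.9  1.   1.9] M [-0.01 -0.04  0.02] w 0.541
turn [-0.001  0.349 -0.001] shift cm [ 0.08  0.32 -0.06]
```

Call:
{"fn": "step_arm", "kwargs": {"moves": [[[0,0,0,0,0,0,20],[0,-0.01,0,0,-0.05,0,20],[0,-0.02,0,0,-0.1,0,20],[0,-0.02,0,0,-0.2,0,20],[0,-0.02,0,0,-0.3,0,20]]]}}

```text
time_s: 10.28
tcp_pos: [0.5656, -0.0521, 0.2301]
ee_rot: [[-0.485, -0.002, 0.875], [-0.875, 0.0, -0.485], [0.001, -1.0, -0.001]]
wrist_force: [0.3, -0.8, -1.4]
gripper_width: 0.547
```

```bash
python3 go.py 0.5655 -0.0525 0.225 240
```

```text
t 10.28 tcp [ 0.5656 -0.0521  0.2301] yaw -118.99 tilt 0.09 j [ 11.1  16.7  -8.   -0.  -65.4 140. ] F [ 0.3 -0.8 -1.4] M [-0.06 -0.07 -0.  ] w 0.547
turn [0.001 0.018 0.001] shift cm [0.04 0.51 0.01]
```

Only the cap's weight on the wrist: it's free. Lifting.

Call:
{"fn": "step_arm", "kwargs": {"moves": [[[0,0,0,0,-0.5,0,20],[0,0,0,0,-1.2,0,20],[0,0,0,0,-2,0,20],[0,0,0,0,-2.8,0,20],[0,0,0,0,-3.4,0,20]]]}}

```text
time_s: 10.7
tcp_pos: [0.5665, -0.0521, 0.2664]
ee_rot: [[-0.484, 0.002, 0.875], [-0.875, 0.0, -0.484], [-0.001, -1.0, 0.002]]
wrist_force: [0.4, 0.1, -0.8]
gripper_width: 0.541
```

Call:
{"fn": "step_arm", "kwargs": {"moves": [[[0,0,0,0,-0.6,0,20],[0,0,0,0,-1.2,0,20],[0,0,0,0,-1.8,0,20],[0,0,0,0,-2.2,0,20],[0,0,0,0,-2.4,0,20]]]}}

```text
time_s: 11.12
tcp_pos: [0.5663, -0.0521, 0.2896]
ee_rot: [[-0.484, 0.001, 0.875], [-0.875, 0.0, -0.484], [-0.001, -1.0, 0.001]]
wrist_force: [-0.2, -1.2, -0.8]
gripper_width: 0.539
```

Call:
{"fn": "step_arm", "kwargs": {"moves": [[[0,0,0,0,0,0,20],[0,0,0,0,0,0,20],[0,0,0,0,0,0,20],[0,0,0,0,0,0,20],[0,0,0,0,0,0,20]]]}}

```text
time_s: 11.53
tcp_pos: [0.5659, -0.0521, 0.2884]
ee_rot: [[-0.484, -0.001, 0.875], [-0.875, -0.0, -0.484], [0.0, -1.0, -0.001]]
wrist_force: [-0.7, -0.6, -0.7]
gripper_width: 0.546
```

```bash
python3 go.py; python3 - <<'E'
from station import optics
import cv2,pickle
d={}
for n in("wrist","top","side"):
    c=optics.capture(n);d[n]=c;cv2.imwrite(f"pics/{n}7.png",c["image"][:,:,::-1])
im=d["side"]["image"];cv2.imwrite("pics/s7z.png",cv2.resize(im[100:260,220:430],None,fx=3.5,fy=3.5,interpolation=cv2.INTER_CUBIC)[:,:,::-1])
pickle.dump(d,open("c7.pkl","wb"))
E
```

```text
t 11.53 tcp [ 0.5659 -0.0521  0.2884] yaw -118.95 tilt 0.04 j [ 11.1  14.6  -2.4  -0.  -73.  140. ] F [-0.7 -0.6 -0.7] M [-0.1  -0.08  0.01] w 0.546
```

View pics/s7z.png

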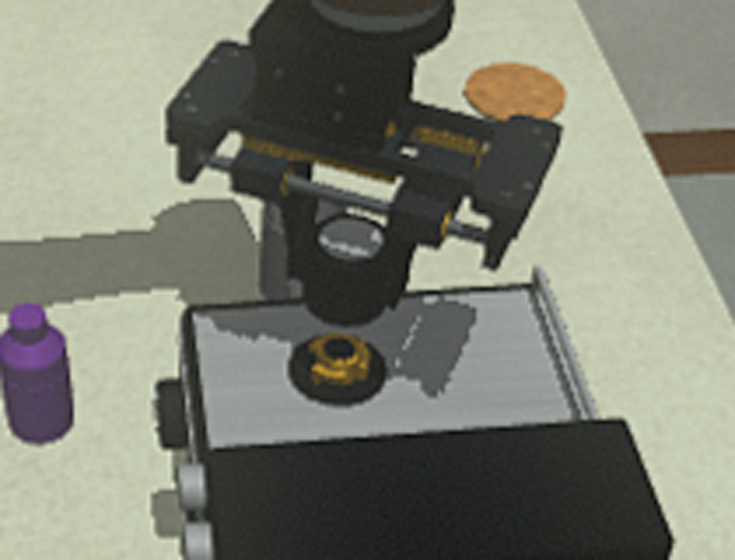

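View pics/wrist7.png

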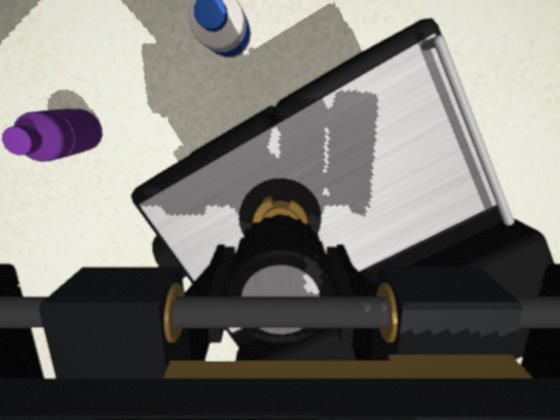

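View pics/top7.png

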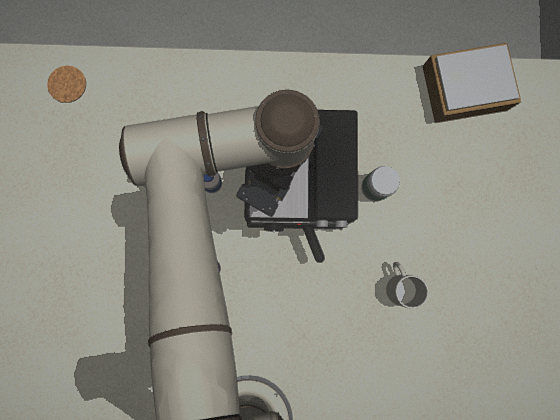

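The side view shows the brass neck bare at about (342,362) in the zoomed crop, with the cap level in the fingers above it. The wrist view shows the bottle upright at (220,25), and in the top view the tin and mug haven't moved. Handing in.

```bash
python3 -c "
from station import r
print(r.finish_job())"
```

```text
the job is handed in; nothing more can be done
None
```

The job is handed in: the bottle stands in the gap, and the boiler cap is off and held above its neck. No verdict came back.

- **Bottle:** I gripped it with the fingers, set it down and let go. It stands upright at about (0.587, 0.110). That is about 130 mm from the jug's centre, about 92 mm from the machine's left side, and about 2–8 mm off the jug's line, depending on the view.
- **Cap:** I turned it counter-clockwise, seen from above. It met no stop, so I did not need to try the other way. After about 61° it lifted with only its own weight on the wrist. It is now held level, about 40 mm above the neck top, with the tool tilted under 0.1°.
- **Last checks:** The pictures showed the bare neck, the gripped cap, the upright bottle, and the tin and mug where they started. The arm hid the jug in the last pictures. The last view of it, after the bottle was placed, put it within a few mm of its first position, and the arm never touched it.
- **Disagreement between views:** The top and side cameras differed by about 4–5 mm in x. I used the wrist camera to settle the grasp positions. Job time was about 12 s.

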